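# Put the loose canister away with its like and shut the cover over it

### The arm

A 6-joint arm with a two-finger parallel gripper is mounted at the origin on the work surface. World frame = base frame: x ahead of the robot, y to its left, z up, the work surface at z = 0. Lengths are in m, angles in rad, forces in N, time in s.
With the tool pointing down it reaches from about 0.4 to 0.825 m from the base axis. Payload 7 kg.
Tool frame: the origin (TCP) lies at the very end of the fingers, on their centre line; the grasp point (between the pads) lies grasp_offset behind it (grasp_offset is the distance from the TCP to the grasp point, in m); x points along the fingers, z is the direction in which the jaws open and shut, and the axes are right-handed (so a half turn about x gives the same grasp; the last joint's range is limited). The gripper opens to 85 mm and grips with 20 to 120 N. Pads are 22 mm wide; open, the fingers measure 114 mm over their backs; the gripper's body (76 mm by 85 mm) begins 54 mm behind the grasp point. The pads swing forward as they close: fully open they stand 13 mm farther back than shut.
Start: joints at [-0.995, 0.359, 0.012, 0, -1.224, -0.288], TCP at [0.192, -0.647, 0.195] pointing down, gripper open.
Joint ranges: [-3.07, 3.07], [-1.43, 2.12], [-1.02, 1.25], [-3.03, 1.67], [-3.05, -0], [-3.03, 3.03]. Speed limits (rad/s): [2.39, 2.39, 3.01, 3.14, 3.14, 3.14].

### API

Orientations are given as a rotation vector (axis times angle).
In Python, from cell import * gives the robot as it stands. The module is installed in compiled form; this text tells all that it offers.
- The arm moves only by the tool carry_out, never from a script. Its argument "moves" is a list of rows, each an object with "delta_pos": the shift along the world's x, y, z in mm, a list of three; "delta_rot": the turn, a rotation vector about the world's x, y, z in degrees, a list of three; "hand": the finger opening in mm, from 0 to 85.4. A call has exactly 8 rows; each row shifts and turns the pose as measured when the row begins; what a row does not reach is not made up. A row lasts 1/12 s, in which the tool goes at most 41.7 mm and 7.16 degrees, less where a joint would pass 70% of its speed; a pose out of reach is approached as far as the arm can. A call with a gripper value outside its range is refused whole. The fingers move at their own pace and stop on an object; "newtons" is the grip in N (left out, the last holds). Time passes only in rows, so rows that do not move let the fingers close, or fill a call up. It gives the time, the measured TCP pose, the force and the opening at its end, in the units of the state.
- sense(): the state, without advancing time (a new reading comes with each control period).
- read_camera(name): name is "scene" or "top"; returns (picture, depth): 420x560x3 uint8, red, green, blue; 420x560 float32, m along the optical axis (not along the pixel's ray), 0 where there is no reading.
- camera_info(name): a dict with "fx", "fy", "cx", "cy" (pixels), "world_to_cam" (4x4, takes a point from world to camera coordinates). Camera axes: x right, y up, looking along -z (the intrinsics and any distortion apply to the point x, -y, -z); pixel columns grow to the right and rows downward; lengths in m; the calibration is good to about 2 mm. A picture is of the moment at which its call begins. camera_info takes no time and is no camera call.
- job_done(): hands the job in, once; it reports no verdict.
The state is a dict: "t": time; "joints": joint angles; "qd": joint speeds; "joint_efforts": joint torques, N m; "tcp_pos": TCP position; "ee_rot": TCP orientation; "ft_force": force on the tool from outside, world axes, zero at the start; "torque": the same for the moment, N m; "grip_width": opening from 0.0 (shut) to 1.0 (fully open).
Only numpy, scipy, OpenCV 4.12 (cv2) and the standard library are available. Lean on these libraries where they do the work, as an engineer would, in place of code of your own. Each camera call takes 0.05 s, during which the arm holds its last target. There are 200 camera calls.

### The job

Stand the loose round canister from the counter upright in the bay of the wooden display crate that already holds a canister like it (not the bay with the carton), setting it down gently; if the sliding clear cover is in the way, slide it aside first. Then slide the cover all the way over the bay you filled. Leave everything else on the counter, and the goods already in the crate, where they stand.

Things in the scene. Friction and masses are not known exactly. Their poses are not given: they have to be found in the camera images.
- crate: Plywood crate, fixed, 348 mm (y) by 234 mm (x), walls 78 mm high, 88 mm high lips along the two long sides. Origin: centre of underside; x points away from the robot at yaw 0. An 8 mm divider at y = 0 makes two bays, each 200 (x) by 160 mm (y) inside, centres y = +84 mm (left) and -84 mm (right), floor 8 mm above the underside. Goods stand in each far half (x about +50 mm); near halves are free.
- cover (a joint): Clear flat cover with dark wood frame, 218 (x) by 166 mm (y), captive, slides along the crate's y on top of it, covering one bay. Metres: 0 = fully over the right bay (crate -y), 0.168 = fully over the left bay (+y); starts anywhere between. Friction about 1.5 N; stays where left. Underside 81 mm, upper face 85 mm above the counter.
- cover_handle (a point): Top centre of the cover's upright dark wood handle, 119 mm above the counter: a bar in the middle of the cover, 90 mm long along the crate's x, 16 mm thick along the crate's y, standing 34 mm above the cover's upper face. Its axes are those of the crate.
- canister: The loose canister: brown cardboard cylinder with metal ends and a grey band, 60 mm diameter (61 over the end rims), 62 mm high, about 0.2 kg, standing upright on the open counter to the robot's right. Origin: centre of its underside, z up its axis.
- shelved_canister: The canister already in the crate, same make and size as the loose one, upright in the far half of one bay. Origin: centre of its underside, z up its axis.
- shelved_carton: The brown cardboard carton already in the crate's other bay (far half): 56 mm (x) by 90 mm (y) by 60 mm high. Origin: centre of its underside.
- spare_carton: Bystander: another such carton, 56 x 90 x 60 mm high, on the counter beyond the loose canister. Origin: centre of its underside.
- jar: Bystander: glass jar with steel cap, 76 mm diameter, 120 mm high, beyond the crate. Origin: centre of its underside.
- flat_tin: Bystander: flat round metal tin, 90 mm diameter, 35 mm high, to the right of the loose canister. Origin: centre of its underside.
- scoop: Bystander: steel scoop with wooden handle lying to the left of the crate, 190 mm long, 60 mm wide, 40 mm high. Origin: underside of the scoop's back plate, where the handle begins; its pan runs 100 mm along +x.
- bowl: Bystander: empty white bowl, 120 mm across, 50 mm high, far left of the crate. Origin: centre of its underside.
- price_block: Bystander: blank black card upright in a dark wood foot, 50 x 90 mm, 80 mm high, at the right. Origin: centre of its underside.
Things that resemble listed ones, but are neither listed nor needed, are in the scene too. What is shaped like the canister but red is not meant. What is shaped like the shelved_canister but green is not meant.

How it is judged:
At the end, for the whole second after the job is handed in: The loose canister stands upright (within 0.1 rad) and still on the floor of the crate's bay that holds the other canister, the cover is fully over that same bay (within 12 mm of its end of travel), and the canister and carton that were in the crate still stand upright (x of canister in the frame of crate between -0.085 and 0.085 m and y of canister in the frame of crate between -0.15 and 0.15 m and z of canister in the frame of crate between 0.003 and 0.014 m and angle between each of canister, shelved_canister, shelved_carton's own z axis and vertical below 0.1 rad and ((y of each of canister, shelved_canister in the frame of crate above 0.02 m and value of joint cover above 0.156 m) or (y of each of canister, shelved_canister in the frame of crate below -0.02 m and value of joint cover below 0.012 m)) and linear speed of canister below 0.02 m/s); the robot touches nothing.
It fails at once if the loose canister is dropped (falls freely by more than about 25 mm, faster than 0.7 m/s out of the fingers) (contact force between the fingers and canister below 0.05 N and linear speed of canister above 0.7 m/s).
It fails at once if the canister or carton already in the crate is moved more than 40 mm or tipped over ((distance of shelved_canister from where it was at the start of the episode above 0.04 m or angle between shelved_canister's own z axis and vertical above 0.5 rad) or (distance of shelved_carton from where it was at the start of the episode above 0.04 m or angle between shelved_carton's own z axis and vertical above 0.5 rad)).
It fails at once if another thing on the counter is moved more than 40 mm (distance of any of spare_carton, jar, flat_tin, scoop, bowl, price_block from where it was at the start of the episode above 0.04 m).
It also fails if it takes over 69 s, if anything falls off the work surface, if the arm or the gripper's body presses on something with over 40 N, if the wrist force passes 120 N, or if a joint passes its speed limit or range.

## Working session

There is one attempt and no reset: what is moved stays moved. The work goes in short steps, Python scripts to look and compute and a tool call to move; the robot and the scene stay as the last step left them, time stands still between calls to the robot, and variables do not carry over. Pictures are saved under pics/ and viewed, about 8 in all and at most 12, crops included, and the job is handed in when it is done.

Besides the shell and the picture viewer there is one more tool, called after "Request:" as a command line: name --argument value ..., lists and objects as JSON in quotes. carry_out: Moves the arm, as the interface text tells. Its arguments: {"type":"object","properties":{"moves":{"type":"array","items":{"type":"object","properties":{"delta_pos":{"type":"array","items":{"type":"number"}},"delta_rot":{"type":"array","items":{"type":"number"}},"hand":{"type":"number"}}}},"newtons":{"type":"number"}},"required":["moves"]}

```bash
mkdir -p pics; cat > h.py <<'E'
from cell import *
import numpy as np, cv2
def px2w(name,u,v,depth=None,z=None):
    c=camera_info(name); T=np.linalg.inv(np.array(c["world_to_cam"]))
    d=np.array([(u-c["cx"])/c["fx"],-(v-c["cy"])/c["fy"],-1.0])
    o=T[:3,3]; r=T[:3,:3]@d
    s=depth if depth is not None else (z-o[2])/r[2]
    return o+s*r
def save(name,fn):
    p,d=read_camera(name); cv2.imwrite(fn,p[:,:,::-1]); np.save(f"/tmp/{name}.npy",d); return p,d
E
python3 - <<'E'
from h import *
for n in("scene","top"):
    p,d=save(n,f"pics/{n}0.png"); c=camera_info(n); print({k:(np.round(v,3).tolist()) for k,v in c.items()})
s=sense(); print({k:np.round(v,3).tolist() for k,v in s.items()})
try: print(grasp_offset)
except Exception as e: print(e)
E
```

```text
{'fx': 486.715, 'fy': 486.715, 'cx': 280.533, 'cy': 202.605, 'world_to_cam': [[0.86, 0.511, 0.008, -0.501], [-0.443, 0.737, 0.511, 0.203], [0.255, -0.443, 0.859, -1.625], [0.0, 0.0, 0.0, 1.0]]}
{'fx': 386.795, 'fy': 386.795, 'cx': 279.677, 'cy': 210.748, 'world_to_cam': [[0.022, -1.0, -0.018, -0.009], [0.994, 0.02, 0.105, -0.591], [-0.105, -0.02, 0.994, -1.023], [0.0, 0.0, 0.0, 1.0]]}
{'t': 0.1, 'joints': [-0.995, 0.359, 0.011, -0.0, -1.224, -0.288], 'qd': [-0.001, -0.003, 0.002, 0.002, -0.001, -0.001], 'joint_efforts': [-0.002, -58.476, 29.411, 6.954, -0.003, -0.0], 'tcp_pos': [0.191, -0.647, 0.194], 'ee_rot': [-1.417, 1.058, 1.419], 'ft_force': [-0.136, 0.26, -0.303], 'torque': [-0.006, 0.043, -0.032], 'grip_width': 1.003}
0.0187
```

View pics/top0.png

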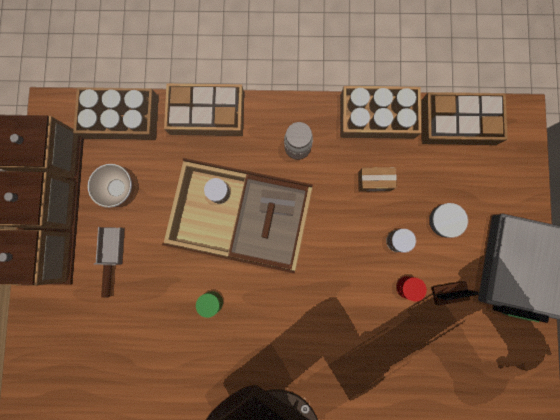

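View pics/scene0.png

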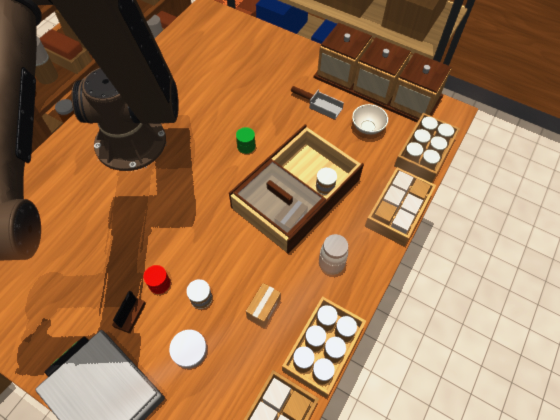

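The top view shows the loose canister at (403,240) and the red decoy at (413,289). The shelved canister at (216,190) is in the open left bay, and the cover is over the right bay with its handle near (268,221). I'll enlarge to measure.

```bash
python3 - <<'E'
from h import *
p=cv2.imread("pics/top0.png")
a=cv2.resize(p[150:280,155:325],None,fx=4,fy=4,interpolation=cv2.INTER_CUBIC)
cv2.imwrite("pics/crate0.png",a)
d=np.load("/tmp/top.npy")
for n,(u,v) in dict(can=(403,240),shelved=(216,190),handle=(268,221),nearfloor=(198,225)).items():
    print(n,px2w("top",u,v,depth=d[v,u]).round(4))
# canister tops: segment points with height ~62 / 70
c=camera_info("top")
for n,(u,v),z in(("can",(403,240),.062),("shelved",(216,190),.070),("handle",(268,221),.119),("redcan",(413,289),.062)):
    P=np.array([px2w("top",x,y,depth=d[y,x]) for y in range(v-22,v+23) for x in range(u-22,u+23) if d[y,x]>0])
    Q=P[abs(P[:,2]-z)<.007]; r=cv2.minAreaRect((Q[:,:2]*1000).astype(np.float32)); print(n,len(Q),Q.mean(0).round(4),r)
E
```

```text
can [ 0.517  -0.3196  0.0654]
shelved [0.6383 0.1722 0.072 ]
handle [0.5553 0.0303 0.1185]
nearfloor [0.5486 0.2299 0.0114]
can 438 [ 0.5173 -0.3208  0.0626] ((517.109375, -321.5006103515625), (59.98228454589844, 58.992061614990234), 57.399444580078125)Traceback (most recent call last):
  File "<stdin>", line 11, in <module>
  File "h.py", line 4, in px2w
    c=camera_info(name); T=np.linalg.inv(np.array(c["world_to_cam"]))
ValueError: time passes only in moves, steps and waits
```

View pics/crate0.png

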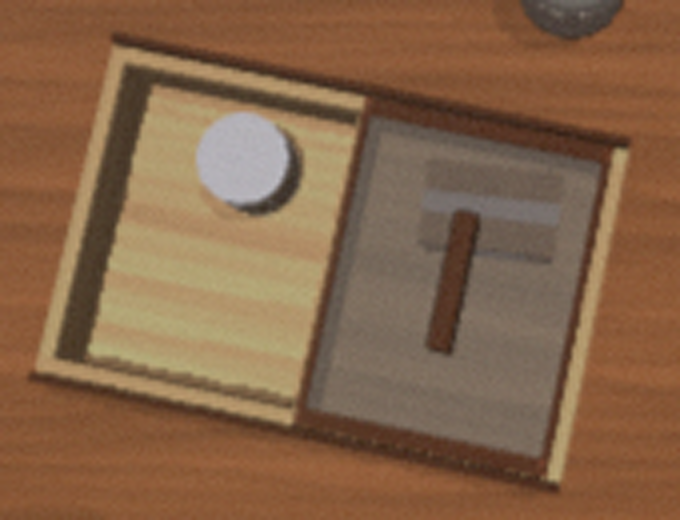

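The crop shows the crate lip corners at about (115,36), (630,142), (560,490) and (32,375). The cover's left edge is at x≈365→297, so the left bay is fully open. The handle runs from (467,210) to (439,353).

```bash
sed -i 's/^def px2w/_C={}\ndef info(n):\n    if n not in _C: _C[n]=camera_info(n)\n    return _C[n]\ndef px2w/; s/c=camera_info(name); T/c=info(name); T/' h.py
python3 - <<'E'
from h import *
d=np.load("/tmp/top.npy")
def f(x,y,z): return px2w("top",155+(x-1.5)/4,150+(y-1.5)/4,z=z)
L=[f(*q,.088) for q in((115,36),(630,142),(560,490),(32,375))]
print(np.round(L,4).tolist(), np.mean(L,0).round(4)); r=cv2.minAreaRect((np.array(L)[:,:2]*1000).astype(np.float32));print(r)
for i in range(4):
    e=L[(i+1)%4]-L[i]; print(np.linalg.norm(e).round(4),np.degrees(np.arctan2(e[1],e[0])).round(2))
a=f(466,209,.119);b=f(439,355,.119);print("handle",a,b,(a+b)/2,np.degrees(np.arctan2(*(a-b)[[1,0]])))
for n,(u,v),z,k in(("can",(403,240),.062,22),("shelved",(216,190),.070,16),("handle",(268,221),.119,22),("red",(413,289),.062,20),("lips",(238,215),.088,80),("spare",(378,180),.06,25),("flat",(450,220),.035,25)):
    P=np.array([px2w("top",x,y,depth=d[y,x]) for y in range(v-k,v+k+1) for x in range(u-k,u+k+1) if d[y,x]>0])
    Q=P[abs(P[:,2]-z)<(.002 if n=="lips" else .007)]; print(n,len(Q),Q.mean(0).round(4),cv2.minAreaRect((Q[:,:2]*1000).astype(np.float32)))
from scipy.spatial.transform import Rotation as R
s=sense();print(R.from_rotvec(s["ee_rot"]).as_matrix().round(3))
E
```

```text
[[0.7175, 0.2584, 0.088], [0.6532, -0.0803, 0.088], [0.4292, -0.0389, 0.088], [0.4945, 0.3013, 0.088]] [0.5736 0.1101 0.088 ]
((573.7332153320312, 109.6974105834961), (346.4338073730469, 227.8542022705078), 79.1218032836914)
0.3448 -100.74
0.2279 169.53
0.3464 79.12
0.227 -10.89
handle [0.60342972 0.02363783 0.119     ] [0.51185297 0.03819732 0.119     ] [0.55764134 0.03091757 0.119     ] -9.03366309479928
can 438 [ 0.5173 -0.3208  0.0626] ((517.109375, -321.5006103515625), (59.98228454589844, 58.992061614990234), 57.399444580078125)
shelved 424 [0.6415 0.1745 0.0707] ((650.6416015625, 172.49020385742188), (61.00541687011719, 79.86051940917969), 72.38504791259766)
handle 231 [0.5584 0.0317 0.1189] ((558.7742919921875, 31.77079963684082), (15.923665046691895, 89.22947692871094), 79.45679473876953)
red 462 [ 0.3927 -0.3462  0.0627] ((393.165283203125, -346.712890625), (58.78511047363281, 60.460906982421875), 3.0982842445373535)
lips 2747 [0.5598 0.0436 0.0875] ((629.6798095703125, 101.30058288574219), (347.0357360839844, 347.76025390625), 79.42804718017578)
spare 731 [ 0.6828 -0.2575  0.0603] ((682.7722778320312, -258.24176025390625), (56.979530334472656, 90.58349609375), 1.661952018737793)
flat 952 [ 0.5755 -0.4535  0.0357] ((575.942626953125, -454.6200256347656), (89.19355010986328, 93.42395782470703), 1.487447738647461)
[[-0.001 -0.959 -0.284]
 [ 0.001 -0.284  0.959]
 [-1.     0.     0.002]]
```

Measured: crate centre (0.574, 0.110) with yaw ≈ -10.6°, handle at (0.559, 0.032) so the joint is about 0.004, and canister at (0.517, -0.321). These sizes and heights agree with the given ones. Next I approach with the jaws aligned to the crate's y.

Request:
carry_out --moves '[{"delta_pos": [28,28,0],"delta_rot": [0,0,-3.4],"hand": 85},{"delta_pos": [28,28,0],"delta_rot": [0,0,-3.4],"hand": 85},{"delta_pos": [28,28,0],"delta_rot": [0,0,-3.4],"hand": 85},{"delta_pos": [28,28,0],"delta_rot": [0,0,-3.4],"hand": 85},{"delta_pos": [28,28,0],"delta_rot": [0,0,-3.4],"hand": 85},{"delta_pos": [28,28,0],"delta_rot": [0,0,-3.4],"hand": 85},{"delta_pos": [28,28,0],"delta_rot": [0,0,-3.4],"hand": 85},{"delta_pos": [28,28,0],"delta_rot": [0,0,-3.4],"hand": 85}]' --newtons 30

```text
t: 0.77
tcp_pos: [0.4147, -0.4157, 0.1881]
ee_rot: [-1.037, 1.303, 1.054]
ft_force: [1.0, -0.3, 0.5]
grip_width: 0.993
```

Request:
carry_out --moves '[{"delta_pos": [25,23,0],"delta_rot": [0,0,0],"hand": 85},{"delta_pos": [25,23,0],"delta_rot": [0,0,0],"hand": 85},{"delta_pos": [25,23,-10],"delta_rot": [0,0,0],"hand": 85},{"delta_pos": [20,18,-15],"delta_rot": [0,0,0],"hand": 85},{"delta_pos": [5,5,-15],"delta_rot": [0,0,0],"hand": 85},{"delta_pos": [0,0,-15],"delta_rot": [0,0,0],"hand": 85},{"delta_pos": [0,0,0],"delta_rot": [0,0,0],"hand": 85},{"delta_pos": [0,0,0],"delta_rot": [0,0,0],"hand": 85}]'

```text
t: 1.43
tcp_pos: [0.5242, -0.31, 0.1301]
ee_rot: [-1.04, 1.3, 1.058]
ft_force: [0.7, -0.8, -0.1]
grip_width: 0.995
```

```bash
cat > st.py <<'E'
from h import *
from scipy.spatial.transform import Rotation as R
s=sense(); M=R.from_rotvec(s["ee_rot"]).as_matrix()
print("t",s["t"],"tcp",np.round(s["tcp_pos"],4),"F",np.round(s["ft_force"],1),"w",s["grip_width"],"jaw",np.degrees(np.arctan2(M[1,2],M[0,2])).round(2),"x",M[:,0].round(4),"j",np.round(s["joints"],2))
B=np.array([[.983,-.184],[.184,.983]]); print("crate",B@(np.array(s["tcp_pos"])[:2]-[.574,.110]))
E
python3 st.py
```

```text
t 1.4333 tcp [ 0.5242 -0.31    0.1301] F [ 0.7 -0.8 -0.1] w 0.9947888311668608 jaw 77.71 x [-0.0048  0.01   -0.9999] j [-0.22  0.31 -0.22 -0.01 -1.06 -1.56]
crate [ 0.02837962 -0.42206003]
```

Request:
carry_out --moves '[{"delta_pos": [-7,-11,0],"delta_rot": [-0.5,-0.3,1.7],"hand": 85},{"delta_pos": [0,0,-15],"delta_rot": [0,0,0],"hand": 85},{"delta_pos": [0,0,-15],"delta_rot": [0,0,0],"hand": 85},{"delta_pos": [0,0,-10],"delta_rot": [0,0,0],"hand": 85},{"delta_pos": [0,0,0],"delta_rot": [0,0,0],"hand": 85},{"delta_pos": [0,0,0],"delta_rot": [0,0,0],"hand": 85},{"delta_pos": [0,0,0],"delta_rot": [0,0,0],"hand": 85},{"delta_pos": [0,0,0],"delta_rot": [0,0,0],"hand": 85}]'

```text
t: 2.1
tcp_pos: [0.5175, -0.3254, 0.0952]
ee_rot: [-1.075, 1.289, 1.066]
ft_force: [-0.3, 0.5, -0.1]
grip_width: 0.999
```

```bash
python3 st.py
```

```text
t 2.1 tcp [ 0.5175 -0.3254  0.0952] F [-0.3  0.5 -0.1] w 0.9985550912171284 jaw 79.31 x [ 0.0054 -0.0021 -1.    ] j [-0.24  0.33 -0.27  0.   -0.96 -1.52]
crate [ 0.0245334  -0.43838581]
```

Request:
carry_out --moves '[{"delta_pos": [0,4,-15],"delta_rot": [0.1,0.3,0],"hand": 85},{"delta_pos": [0,0,-15],"delta_rot": [0,0,0],"hand": 85},{"delta_pos": [0,0,-15],"delta_rot": [0,0,0],"hand": 85},{"delta_pos": [0,0,-12],"delta_rot": [0,0,0],"hand": 85},{"delta_pos": [0,0,-10],"delta_rot": [0,0,0],"hand": 85},{"delta_pos": [0,0,-8],"delta_rot": [0,0,0],"hand": 85},{"delta_pos": [0,0,0],"delta_rot": [0,0,0],"hand": 85},{"delta_pos": [0,0,0],"delta_rot": [0,0,0],"hand": 85}]'

```text
t: 2.77
tcp_pos: [0.5224, -0.3231, 0.0243]
ee_rot: [-1.08, 1.285, 1.062]
ft_force: [-0.5, 0.3, 1.0]
grip_width: 0.996
```

```bash
python3 st.py
```

```text
t 2.7667 tcp [ 0.5224 -0.3231  0.0243] F [-0.5  0.3  1. ] w 0.995794190951811 jaw 79.37 x [ 0.0111 -0.0046 -0.9999] j [-0.23  0.41 -0.34  0.   -0.81 -1.52]
crate [ 0.02898651 -0.4351822 ]
```

Request:
carry_out --moves '[{"delta_pos": [-5,2,-5],"delta_rot": [0.3,0.6,0],"hand": 85},{"delta_pos": [0,0,0],"delta_rot": [0,0,0],"hand": 60},{"delta_pos": [0,0,0],"delta_rot": [0,0,0],"hand": 50},{"delta_pos": [0,0,0],"delta_rot": [0,0,0],"hand": 50},{"delta_pos": [0,0,0],"delta_rot": [0,0,0],"hand": 50},{"delta_pos": [0,0,0],"delta_rot": [0,0,0],"hand": 50},{"delta_pos": [0,0,0],"delta_rot": [0,0,0],"hand": 50},{"delta_pos": [0,0,0],"delta_rot": [0,0,0],"hand": 50}]' --newtons 35

```text
t: 3.43
tcp_pos: [0.5201, -0.3229, 0.0242]
ee_rot: [-1.077, 1.287, 1.067]
ft_force: [0.4, 0.6, -0.1]
grip_width: 0.587
```

```bash
python3 st.py
```

```text
t 3.4333 tcp [ 0.5201 -0.3229  0.0242] F [ 0.4  0.6 -0.1] w 0.5868104845917156 jaw 79.46 x [ 0.0064 -0.0027 -1.    ] j [-0.24  0.41 -0.34  0.   -0.81 -1.52]
crate [ 0.02665958 -0.43544398]
```

```bash
python3 - <<'E'
from h import *
p,d=save("scene","pics/scene1.png")
cv2.imwrite("pics/grasp1.png",cv2.resize(p[180:400,100:320][:,:,::-1],None,fx=2.6,fy=2.6))
E
```

```text
(no output)
```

View pics/grasp1.png

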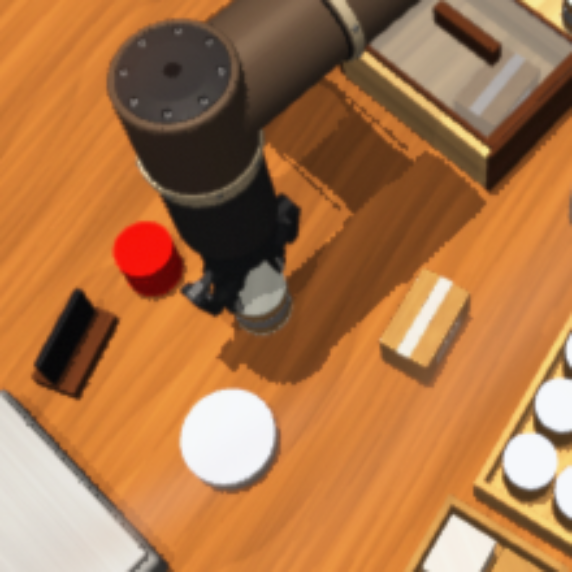

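The canister sits between the fingers, near crop (263,300), still upright. The opening reads 0.587, about 50 mm if linear, so I'll check by squeezing further.

Request:
carry_out --moves '[{"delta_pos": [0,0,0],"delta_rot": [0,0,0],"hand": 40},{"delta_pos": [0,0,0],"delta_rot": [0,0,0],"hand": 40},{"delta_pos": [0,0,0],"delta_rot": [0,0,0],"hand": 40},{"delta_pos": [0,0,0],"delta_rot": [0,0,0],"hand": 40},{"delta_pos": [0,0,0],"delta_rot": [0,0,0],"hand": 40},{"delta_pos": [0,0,0],"delta_rot": [0,0,0],"hand": 40},{"delta_pos": [0,0,0],"delta_rot": [0,0,0],"hand": 40},{"delta_pos": [0,0,0],"delta_rot": [0,0,0],"hand": 40}]' --newtons 35

```text
t: 4.15
tcp_pos: [0.5199, -0.3227, 0.0239]
ee_rot: [-1.077, 1.288, 1.068]
ft_force: [-0.4, -0.7, 0.5]
grip_width: 0.473
```

```bash
python3 st.py
```

```text
t 4.15 tcp [ 0.5199 -0.3227  0.0239] F [-0.4 -0.7  0.5] w 0.4728423692985009 jaw 79.47 x [ 0.0057 -0.0025 -1.    ] j [-0.24  0.41 -0.34  0.   -0.81 -1.52]
crate [ 0.02645298 -0.4353306 ]
```

The opening followed the command to 40 mm, so nothing is held. I'll measure the canister's position now.

```bash
python3 - <<'E'
from h import *
p,d=save("scene","pics/scene2.png")
c=info("scene")
v0,v1,u0,u1=255,325,165,235
cv2.imwrite("pics/grasp2.png",cv2.resize(p[v0:v1,u0:u1][:,:,::-1],None,fx=8,fy=8,interpolation=cv2.INTER_CUBIC))
P=np.array([px2w("scene",x,y,depth=d[y,x]) for y in range(270,325) for x in range(175,225) if d[y,x]>0])
for lo,hi in((.057,.067),(.03,.055),(.005,.03)):
    Q=P[(P[:,2]>lo)&(P[:,2]<hi)]; print(lo,len(Q),Q.mean(0).round(4),Q.min(0).round(4),Q.max(0).round(4))
E
```

```text
0.057 235 [ 0.5279 -0.3235  0.0618] [ 0.5038 -0.3527  0.0571] [ 0.5486 -0.2972  0.0668]
0.03 78 [ 0.5381 -0.3354  0.0417] [ 0.5092 -0.3528  0.0301] [ 0.5495 -0.3002  0.0535]
0.005 99 [ 0.5347 -0.3335  0.0132] [ 0.4631 -0.4014  0.005 ] [ 0.5915 -0.2304  0.029 ]
```

View pics/grasp2.png

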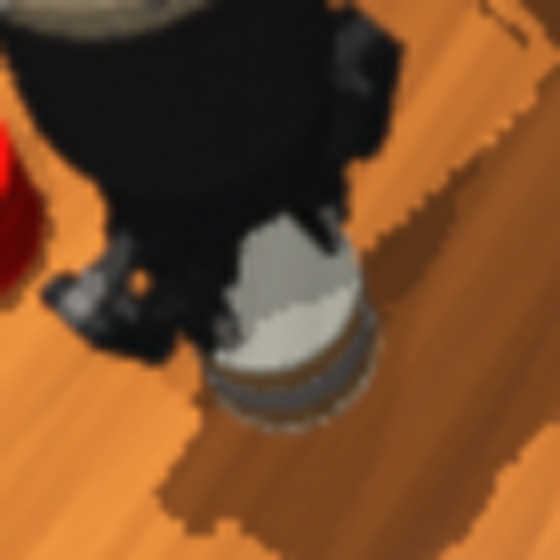

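The canister is unmoved at about (0.519, -0.323) and the fingertips straddle its top edges about 60 mm apart. The width reading may not equal the pad gap, so I'll close fully and see where it stops.

Request:
carry_out --moves '[{"delta_pos": [0,0,0],"delta_rot": [0,0,0],"hand": 20},{"delta_pos": [0,0,0],"delta_rot": [0,0,0],"hand": 20},{"delta_pos": [0,0,0],"delta_rot": [0,0,0],"hand": 20},{"delta_pos": [0,0,0],"delta_rot": [0,0,0],"hand": 20},{"delta_pos": [0,0,0],"delta_rot": [0,0,0],"hand": 20},{"delta_pos": [0,0,0],"delta_rot": [0,0,0],"hand": 20},{"delta_pos": [0,0,0],"delta_rot": [0,0,0],"hand": 20},{"delta_pos": [0,0,0],"delta_rot": [0,0,0],"hand": 20}]' --newtons 35

```text
t: 4.87
tcp_pos: [0.5215, -0.3226, 0.0255]
ee_rot: [-1.079, 1.286, 1.066]
ft_force: [-0.0, 0.6, 1.0]
grip_width: 0.235
```

```bash
python3 st.py;  python3 - <<'E'
from h import *
p,d=save("scene","pics/scene3.png")
cv2.imwrite("pics/grasp3.png",cv2.resize(p[255:325,165:235][:,:,::-1],None,fx=8,fy=8,interpolation=cv2.INTER_CUBIC))
E
```

```text
t 4.8667 tcp [ 0.5215 -0.3226  0.0255] F [-0.   0.6  1. ] w 0.23451246514073748 jaw 79.51 x [ 0.0085 -0.0032 -1.    ] j [-0.24  0.41 -0.34  0.   -0.81 -1.52]
crate [ 0.02803339 -0.43493868]
```

View pics/grasp3.png

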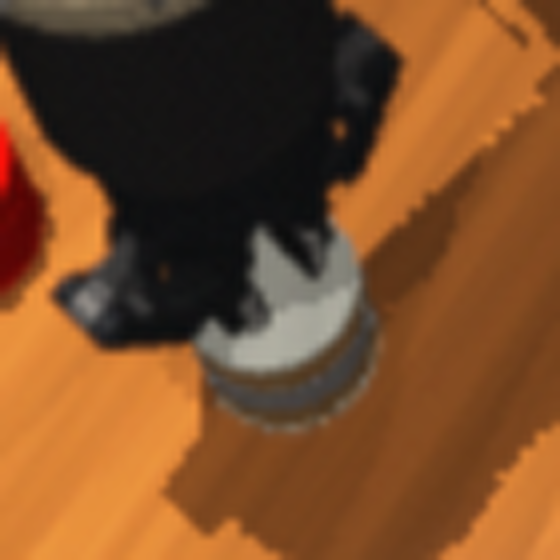

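The fingers have closed in above the canister's lid: the tips at crop (245,320) and (310,260) lie over the white top. So the real fingertips are higher than the TCP reading suggests. I'll measure the fingers with depth.

```bash
python3 - <<'E'
from h import *
p=cv2.imread("pics/scene3.png")
q,d=read_camera("scene"); pt,dt=read_camera("top")
cv2.imwrite("pics/top3.png",pt[:,:,::-1])
def f(x,y):
    u,v=165+x/8,255+y/8; u,v=int(round(u)),int(round(v)); return (u,v),q[v,u].tolist(),px2w("scene",u,v,depth=d[v,u]).round(4)
for a in((245,320),(240,312),(310,262),(315,250),(290,320),(230,300),(280,230),(90,320),(140,335),(345,160),(370,60)): print(a,*f(*a))
# table check near canister, both cameras
print(px2w("scene",215,320,depth=d[320,215]))
for y in range(285,301,2): print([tuple(px2w("scene",x,y,depth=d[y,x]).round(3)) for x in range(192,208,2)])
E
```

```text
(245, 320) (196, 295) [75, 73, 69] [ 0.5292 -0.3415  0.082 ]
(240, 312) (195, 294) [47, 46, 45] [ 0.5243 -0.34    0.079 ]
(310, 262) (204, 288) [51, 50, 48] [ 0.5329 -0.3129  0.0731]
(315, 250) (204, 286) [69, 67, 64] [ 0.5321 -0.3101  0.0804]
(290, 320) (201, 295) [173, 170, 160] [ 0.535  -0.331   0.0655]
(230, 300) (194, 292) [20, 20, 20] [ 0.5291 -0.3436  0.1089]
(280, 230) (200, 284) [16, 14, 15] [ 0.5207 -0.3116  0.0829]
(90, 320) (176, 295) [70, 68, 67] [ 0.5124 -0.3834  0.1572]
(140, 335) (182, 297) [34, 24, 18] [ 0.5215 -0.3762  0.1387]
(345, 160) (208, 275) [17, 17, 18] [ 0.5371 -0.2905  0.1212]
(370, 60) (211, 262) [24, 24, 25] [ 0.5377 -0.2695  0.1633]
[ 5.87343679e-01 -3.54349959e-01 -1.18238050e-04]
[(np.float64(0.534), np.float64(-0.345), np.float64(0.166)), (np.float64(0.536), np.float64(-0.341), np.float64(0.16)), (np.float64(0.534), np.float64(-0.334), np.float64(0.143)), (np.float64(0.511), np.float64(-0.312), np.float64(0.064)), (np.float64(0.52), np.float64(-0.312), np.float64(0.075)), (np.float64(0.53), np.float64(-0.313), np.float64(0.091)), (np.float64(0.535), 
[... 2749 characters left out ...]
4), np.float64(-0.336), np.float64(0.06)), (np.float64(0.539), np.float64(-0.333), np.float64(0.06)), (np.float64(0.543), np.float64(-0.33), np.float64(0.059)), (np.float64(0.549), np.float64(-0.328), np.float64(0.063))]
[(np.float64(0.519), np.float64(-0.351), np.float64(0.061)), (np.float64(0.524), np.float64(-0.349), np.float64(0.062)), (np.float64(0.531), np.float64(-0.347), np.float64(0.067)), (np.float64(0.533), np.float64(-0.343), np.float64(0.06)), (np.float64(0.539), np.float64(-0.341), np.float64(0.064)), (np.float64(0.542), np.float64(-0.338), np.float64(0.061)), (np.float64(0.546), np.float64(-0.334), np.float64(0.057)), (np.float64(0.546), np.float64(-0.329), np.float64(0.046))]
```

Depth puts the fingertips at z ≈ 0.07 while the TCP reading is 0.025. The z reading is therefore about 45 mm low, and xy agrees within a few mm. I'll rise, open, recentre and go down relative to what the camera shows.

Request:
carry_out --moves '[{"delta_pos": [-2,0,12],"delta_rot": [0.2,0.4,0],"hand": 20},{"delta_pos": [0,0,12],"delta_rot": [0,0,0],"hand": 85},{"delta_pos": [0,0,0],"delta_rot": [0,0,0],"hand": 85},{"delta_pos": [0,0,0],"delta_rot": [0,0,0],"hand": 85},{"delta_pos": [0,0,0],"delta_rot": [0,0,0],"hand": 85},{"delta_pos": [0,0,0],"delta_rot": [0,0,0],"hand": 85},{"delta_pos": [0,0,0],"delta_rot": [0,0,0],"hand": 85},{"delta_pos": [0,0,0],"delta_rot": [0,0,0],"hand": 85}]'

```text
t: 5.68
tcp_pos: [0.5181, -0.3222, 0.0487]
ee_rot: [-1.071, 1.29, 1.074]
ft_force: [0.3, -0.9, -0.3]
grip_width: 0.995
```

```bash
python3 st.py;  python3 - <<'E'
from h import *
p,d=save("scene","pics/scene4.png")
c=info("scene");T=np.linalg.inv(np.array(c["world_to_cam"]))
v,u=np.mgrid[230:330,150:250]; z=d[230:330,150:250]
X=np.stack([(u-c["cx"])/c["fx"]*z,-(v-c["cy"])/c["fy"]*z,-z],-1)@T[:3,:3].T+T[:3,3]
k=(p[230:330,150:250].max(-1)<95)&(z>0)&(X[...,2]>.066)
Q=X[k]; B=np.array([[.983,-.184],[.184,.983]])
L=(Q[:,:2]-[.518,-.3222])@B.T
for s in(-1,1):
    m=(s*L[:,1]>20e-3); q=np.c_[L[m],Q[m,2]]; o=np.argsort(q[:,2])[:12]; print(s,m.sum(),q[o].round(3).tolist())
E
```

```text
t 5.6833 tcp [ 0.5181 -0.3222  0.0487] F [ 0.3 -0.9 -0.3] w 0.9954961170559811 jaw 79.46 x [-6.0e-04  1.3e-03 -1.0e+00] j [-0.24  0.38 -0.31 -0.   -0.87 -1.52]
crate [ 0.02461512 -0.43515096]
-1 1385 [[0.004, -0.049, 0.1], [0.006, -0.052, 0.11], [0.01, -0.046, 0.112], [0.009, -0.047, 0.113], [0.005, -0.054, 0.113], [0.007, -0.049, 0.114], [0.012, -0.049, 0.115], [0.01, -0.044, 0.116], [0.009, -0.046, 0.117], [0.007, -0.051, 0.118], [0.007, -0.05, 0.122], [0.007, -0.054, 0.123]]
1 310 [[0.005, 0.042, 0.102], [0.002, 0.042, 0.103], [-0.001, 0.042, 0.105], [0.001, 0.044, 0.106], [0.006, 0.043, 0.109], [0.01, 0.043, 0.109], [0.01, 0.046, 0.109], [-0.001, 0.043, 0.11], [0.005, 0.056, 0.111], [0.007, 0.053, 0.112], [0.009, 0.044, 0.112], [0.01, 0.047, 0.114]]
```

The open tips are at z≈0.105, which makes the TCP about 0.092 against a reading of 0.049, a bias of 43 mm. They are centred on the canister. I'll descend 72 mm and watch the force.

Request:
carry_out --moves '[{"delta_pos": [0,0,-12],"delta_rot": [0,0,0],"hand": 85},{"delta_pos": [0,0,-12],"delta_rot": [0,0,0],"hand": 85},{"delta_pos": [0,0,-12],"delta_rot": [0,0,0],"hand": 85},{"delta_pos": [0,0,-12],"delta_rot": [0,0,0],"hand": 85},{"delta_pos": [0,0,-10],"delta_rot": [0,0,0],"hand": 85},{"delta_pos": [0,0,0],"delta_rot": [0,0,0],"hand": 85},{"delta_pos": [0,0,0],"delta_rot": [0,0,0],"hand": 85},{"delta_pos": [0,0,0],"delta_rot": [0,0,0],"hand": 85}]'

```text
t: 6.4
tcp_pos: [0.5181, -0.3223, -0.0121]
ee_rot: [-1.072, 1.291, 1.074]
ft_force: [0.6, 0.0, -0.0]
grip_width: 0.993
```

```bash
python3 st.py
```

```text
t 6.4 tcp [ 0.5181 -0.3223 -0.0121] F [ 0.6  0.  -0. ] w 0.9933479302512539 jaw 79.48 x [-0.001   0.0011 -1.    ] j [-0.24  0.46 -0.37 -0.   -0.75 -1.52]
crate [ 0.02459816 -0.4352262 ]
```

A negative reading with no contact force confirms the bias.

Request:
carry_out --moves '[{"delta_pos": [0,0,-6],"delta_rot": [0,0,0],"hand": 85},{"delta_pos": [0,0,-5],"delta_rot": [0,0,0],"hand": 85},{"delta_pos": [0,0,0],"delta_rot": [0,0,0],"hand": 60},{"delta_pos": [0,0,0],"delta_rot": [0,0,0],"hand": 50},{"delta_pos": [0,0,0],"delta_rot": [0,0,0],"hand": 45},{"delta_pos": [0,0,0],"delta_rot": [0,0,0],"hand": 45},{"delta_pos": [0,0,0],"delta_rot": [0,0,0],"hand": 45},{"delta_pos": [0,0,0],"delta_rot": [0,0,0],"hand": 45}]' --newtons 35

```text
t: 7.07
tcp_pos: [0.5194, -0.3226, -0.0221]
ee_rot: [-1.074, 1.289, 1.072]
ft_force: [-0.1, -0.9, -1.2]
grip_width: 0.695
```

```bash
python3 st.py
```

```text
t 7.0667 tcp [ 0.5194 -0.3226 -0.0221] F [-0.1 -0.9 -1.2] w 0.6951535412457073 jaw 79.48 x [ 2.1e-03  3.0e-04 -1.0e+00] j [-0.24  0.47 -0.38 -0.   -0.72 -1.52]
crate [ 0.02589594 -0.43532961]
```

Gripped at 59 mm. Lifting.

Request:
carry_out --moves '[{"delta_pos": [0,0,10],"delta_rot": [0,0,0],"hand": 45},{"delta_pos": [0,0,20],"delta_rot": [0,0,0],"hand": 45},{"delta_pos": [0,0,25],"delta_rot": [0,0,0],"hand": 45},{"delta_pos": [0,0,25],"delta_rot": [0,0,0],"hand": 45},{"delta_pos": [0,0,25],"delta_rot": [0,0,0],"hand": 45},{"delta_pos": [0,0,25],"delta_rot": [0,0,0],"hand": 45},{"delta_pos": [0,0,20],"delta_rot": [0,0,0],"hand": 45},{"delta_pos": [0,0,0],"delta_rot": [0,0,0],"hand": 45}]'

```text
t: 7.73
tcp_pos: [0.5151, -0.3216, 0.1372]
ee_rot: [-1.07, 1.292, 1.076]
ft_force: [1.0, -0.6, -1.3]
grip_width: 0.692
```

```bash
python3 st.py
```

```text
t 7.7333 tcp [ 0.5151 -0.3216  0.1372] F [ 1.  -0.6 -1.3] w 0.6920333647602618 jaw 79.45 x [-0.0033  0.0015 -1.    ] j [-0.24  0.29 -0.22 -0.   -1.06 -1.52]
crate [ 0.02151085 -0.43511212]
```

Request:
carry_out --moves '[{"delta_pos": [2,20,0],"delta_rot": [0,0,0],"hand": 45},{"delta_pos": [2,32,0],"delta_rot": [0,0,0],"hand": 45},{"delta_pos": [2,34,0],"delta_rot": [0,0,0],"hand": 45},{"delta_pos": [2,34,0],"delta_rot": [0,0,0],"hand": 45},{"delta_pos": [2,34,0],"delta_rot": [0,0,0],"hand": 45},{"delta_pos": [2,34,0],"delta_rot": [0,0,0],"hand": 45},{"delta_pos": [2,34,0],"delta_rot": [0,0,0],"hand": 45},{"delta_pos": [2,25,0],"delta_rot": [0,0,0],"hand": 45}]'

```text
t: 8.4
tcp_pos: [0.528, -0.0699, 0.1408]
ee_rot: [-1.064, 1.293, 1.065]
ft_force: [0.3, 0.2, -1.9]
grip_width: 0.695
```

```bash
python3 st.py
```

```text
t 8.4 tcp [ 0.528  -0.0699  0.1408] F [ 0.3  0.2 -1.9] w 0.6952257770100647 jaw 78.86 x [ 8.0e-04  1.2e-03 -1.0e+00] j [ 0.24  0.17 -0.38 -0.   -1.02 -2.  ]
crate [-0.01214881 -0.18534378]
```

Request:
carry_out --moves '[{"delta_pos": [2,32,0],"delta_rot": [0,0,0.5],"hand": 45},{"delta_pos": [2,36,0],"delta_rot": [0,0,0],"hand": 45},{"delta_pos": [2,36,0],"delta_rot": [0,0,0],"hand": 45},{"delta_pos": [2,36,0],"delta_rot": [0,0,0],"hand": 45},{"delta_pos": [2,36,0],"delta_rot": [0,0,0],"hand": 45},{"delta_pos": [2,36,0],"delta_rot": [0,0,0],"hand": 45},{"delta_pos": [2,36,0],"delta_rot": [0,0,0],"hand": 45},{"delta_pos": [2,20,0],"delta_rot": [0,0,0],"hand": 45}]'

```text
t: 9.07
tcp_pos: [0.5388, 0.2118, 0.1422]
ee_rot: [-1.07, 1.289, 1.073]
ft_force: [1.1, 0.5, -1.6]
grip_width: 0.695
```

```bash
python3 st.py
```

```text
t 9.0667 tcp [0.5388 0.2118 0.1422] F [ 1.1  0.5 -1.6] w 0.694695341238239 jaw 79.4 x [ 2.0e-04  2.7e-03 -1.0e+00] j [ 0.71  0.24 -0.28 -0.   -1.05 -2.47]
crate [-0.05333974  0.09359407]
```

Request:
carry_out --moves '[{"delta_pos": [6,-11,0],"delta_rot": [0,0,0],"hand": 45},{"delta_pos": [0,0,-12],"delta_rot": [0,0,0],"hand": 45},{"delta_pos": [0,0,-15],"delta_rot": [0,0,0],"hand": 45},{"delta_pos": [0,0,-15],"delta_rot": [0,0,0],"hand": 45},{"delta_pos": [0,0,-10],"delta_rot": [0,0,0],"hand": 45},{"delta_pos": [0,0,0],"delta_rot": [0,0,0],"hand": 45},{"delta_pos": [0,0,0],"delta_rot": [0,0,0],"hand": 45},{"delta_pos": [0,0,0],"delta_rot": [0,0,0],"hand": 45}]'

```text
t: 9.73
tcp_pos: [0.5434, 0.2061, 0.0887]
ee_rot: [-1.075, 1.287, 1.08]
ft_force: [-0.7, 0.9, -2.0]
grip_width: 0.691
```

```bash
python3 st.py; python3 - <<'E'
from h import *
p,d=save("scene","pics/scene5.png")
cv2.imwrite("pics/place5.png",cv2.resize(p[90:270,210:400][:,:,::-1],None,fx=3,fy=3,interpolation=cv2.INTER_CUBIC))
E
```

```text
t 9.7333 tcp [0.5434 0.2061 0.0887] F [-0.7  0.9 -2. ] w 0.6910518248856337 jaw 79.85 x [-7.0e-04  2.8e-03 -1.0e+00] j [ 0.7   0.3  -0.34 -0.   -0.93 -2.44]
crate [-0.04775231  0.08886893]
```

View pics/place5.png

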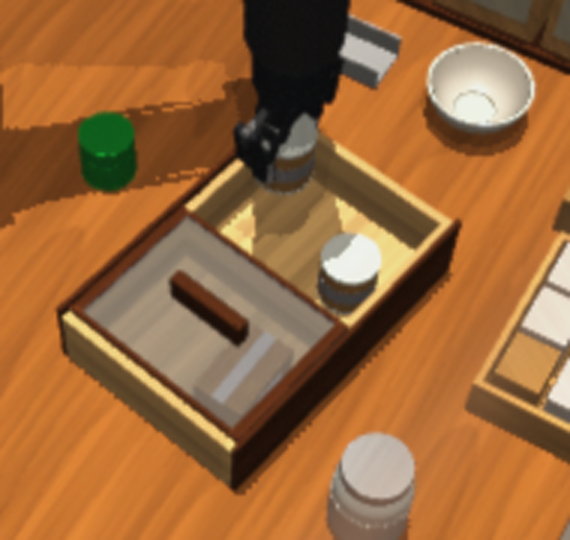

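The canister is held upright at crop (290,150), above the free near half of the left bay. The shelved canister at (350,270) and the carton are untouched. Descending.

Request:
carry_out --moves '[{"delta_pos": [2,-5,0],"delta_rot": [0.1,0,-0.4],"hand": 45},{"delta_pos": [0,0,-12],"delta_rot": [0,0,0],"hand": 45},{"delta_pos": [0,0,-14],"delta_rot": [0,0,0],"hand": 45},{"delta_pos": [0,0,-14],"delta_rot": [0,0,0],"hand": 45},{"delta_pos": [0,0,-14],"delta_rot": [0,0,0],"hand": 45},{"delta_pos": [0,0,-10],"delta_rot": [0,0,0],"hand": 45},{"delta_pos": [0,0,0],"delta_rot": [0,0,0],"hand": 45},{"delta_pos": [0,0,0],"delta_rot": [0,0,0],"hand": 45}]'

```text
t: 10.45
tcp_pos: [0.551, 0.2012, 0.0301]
ee_rot: [-1.066, 1.275, 1.07]
ft_force: [-0.4, -0.3, -1.7]
grip_width: 0.693
```

```bash
python3 st.py
```

```text
t 10.45 tcp [0.551  0.2012 0.0301] F [-0.4 -0.3 -1.7] w 0.6931398377709043 jaw 79.3 x [ 0.0107  0.0122 -0.9999] j [ 0.68  0.36 -0.4  -0.   -0.79 -2.44]
crate [-0.03936865  0.08542071]
```

Request:
carry_out --moves '[{"delta_pos": [-5,0,0],"delta_rot": [-0.7,0.6,0],"hand": 45},{"delta_pos": [0,0,-12],"delta_rot": [0,0,0],"hand": 45},{"delta_pos": [0,0,-10],"delta_rot": [0,0,0],"hand": 45},{"delta_pos": [0,0,-6],"delta_rot": [0,0,0],"hand": 45},{"delta_pos": [0,0,-4],"delta_rot": [0,0,0],"hand": 45},{"delta_pos": [0,0,0],"delta_rot": [0,0,0],"hand": 45},{"delta_pos": [0,0,0],"delta_rot": [0,0,0],"hand": 45},{"delta_pos": [0,0,0],"delta_rot": [0,0,0],"hand": 45}]'

```text
t: 11.12
tcp_pos: [0.5479, 0.2028, 0.0011]
ee_rot: [-1.072, 1.288, 1.069]
ft_force: [-0.3, -0.0, -1.1]
grip_width: 0.695
```

```bash
python3 st.py
```

```text
t 11.1167 tcp [0.5479 0.2028 0.0011] F [-0.3 -0.  -1.1] w 0.6953721925135973 jaw 79.34 x [ 3.7e-03  5.0e-04 -1.0e+00] j [ 0.69  0.4  -0.42  0.   -0.74 -2.45]
crate [-0.04269001  0.08646178]
```

Request:
carry_out --moves '[{"delta_pos": [0,0,-4],"delta_rot": [0,0.2,0],"hand": 45},{"delta_pos": [0,0,-3],"delta_rot": [0,0,0],"hand": 45},{"delta_pos": [0,0,-2],"delta_rot": [0,0,0],"hand": 45},{"delta_pos": [0,0,-2],"delta_rot": [0,0,0],"hand": 45},{"delta_pos": [0,0,-1],"delta_rot": [0,0,0],"hand": 45},{"delta_pos": [0,0,0],"delta_rot": [0,0,0],"hand": 45},{"delta_pos": [0,0,0],"delta_rot": [0,0,0],"hand": 45},{"delta_pos": [0,0,0],"delta_rot": [0,0,0],"hand": 45}]'

```text
t: 11.78
tcp_pos: [0.5486, 0.2031, -0.0112]
ee_rot: [-1.07, 1.29, 1.071]
ft_force: [0.3, 0.3, -1.9]
grip_width: 0.697
```

```bash
python3 st.py
```

```text
t 11.7833 tcp [ 0.5486  0.2031 -0.0112] F [ 0.3  0.3 -1.9] w 0.6972747227297065 jaw 79.34 x [ 0.001   0.0013 -1.    ] j [ 0.69  0.42 -0.43 -0.   -0.72 -2.44]
crate [-0.04208584  0.08687277]
```

Request:
carry_out --moves '[{"delta_pos": [0,0,-1.5],"delta_rot": [0,0,0],"hand": 45},{"delta_pos": [0,0,-1],"delta_rot": [0,0,0],"hand": 45},{"delta_pos": [0,0,-1],"delta_rot": [0,0,0],"hand": 45},{"delta_pos": [0,0,-0.5],"delta_rot": [0,0,0],"hand": 45},{"delta_pos": [0,0,0],"delta_rot": [0,0,0],"hand": 45},{"delta_pos": [0,0,0],"delta_rot": [0,0,0],"hand": 45},{"delta_pos": [0,0,0],"delta_rot": [0,0,0],"hand": 45},{"delta_pos": [0,0,0],"delta_rot": [0,0,0],"hand": 45}]'

```text
t: 12.45
tcp_pos: [0.549, 0.2035, -0.014]
ee_rot: [-1.071, 1.288, 1.071]
ft_force: [0.3, 0.2, -1.9]
grip_width: 0.695
```

```bash
python3 st.py
```

```text
t 12.45 tcp [ 0.549   0.2035 -0.014 ] F [ 0.3  0.2 -1.9] w 0.69464016297441 jaw 79.37 x [ 0.0024  0.002  -1.    ] j [ 0.69  0.43 -0.43  0.   -0.71 -2.44]
crate [-0.04173832  0.08734293]
```

Request:
carry_out --moves '[{"delta_pos": [0,0,-1],"delta_rot": [0,0,0],"hand": 45},{"delta_pos": [0,0,-1],"delta_rot": [0,0,0],"hand": 45},{"delta_pos": [0,0,-1],"delta_rot": [0,0,0],"hand": 45},{"delta_pos": [0,0,0],"delta_rot": [0,0,0],"hand": 45},{"delta_pos": [0,0,0],"delta_rot": [0,0,0],"hand": 45},{"delta_pos": [0,0,0],"delta_rot": [0,0,0],"hand": 45},{"delta_pos": [0,0,0],"delta_rot": [0,0,0],"hand": 45},{"delta_pos": [0,0,0],"delta_rot": [0,0,0],"hand": 45}]'

```text
t: 13.12
tcp_pos: [0.5493, 0.2036, -0.0141]
ee_rot: [-1.072, 1.287, 1.071]
ft_force: [-1.5, -0.3, 2.5]
grip_width: 0.69
```

```bash
python3 st.py
```

```text
t 13.1167 tcp [ 0.5493  0.2036 -0.0141] F [-1.5 -0.3  2.5] w 0.6895917435455227 jaw 79.43 x [ 0.0033  0.0017 -1.    ] j [ 0.69  0.43 -0.43  0.   -0.71 -2.45]
crate [-0.04155041  0.08747474]
```

Contact: Fz went from -1.9 to +2.5 N at the expected height. Releasing and rising.

Request:
carry_out --moves '[{"delta_pos": [0,0,0],"delta_rot": [0,0,0],"hand": 62},{"delta_pos": [0,0,0],"delta_rot": [0,0,0],"hand": 68},{"delta_pos": [0,0,0],"delta_rot": [0,0,0],"hand": 80},{"delta_pos": [0,0,0],"delta_rot": [0,0,0],"hand": 80},{"delta_pos": [0,0,0],"delta_rot": [0,0,0],"hand": 80},{"delta_pos": [0,0,8],"delta_rot": [0,0,0],"hand": 80},{"delta_pos": [0,0,14],"delta_rot": [0,0,0],"hand": 80},{"delta_pos": [0,0,14],"delta_rot": [0,0,0],"hand": 80}]'

```text
t: 13.78
tcp_pos: [0.548, 0.2025, 0.0208]
ee_rot: [-1.073, 1.292, 1.072]
ft_force: [0.3, 0.6, -0.5]
grip_width: 0.935
```

Request:
carry_out --moves '[{"delta_pos": [0,0,20],"delta_rot": [0,0,0],"hand": 80},{"delta_pos": [0,0,25],"delta_rot": [0,0,0],"hand": 80},{"delta_pos": [0,0,25],"delta_rot": [0,0,0],"hand": 80},{"delta_pos": [0,0,25],"delta_rot": [0,0,0],"hand": 50},{"delta_pos": [0,0,20],"delta_rot": [0,0,0],"hand": 40},{"delta_pos": [0,0,0],"delta_rot": [0,0,0],"hand": 40},{"delta_pos": [0,0,0],"delta_rot": [0,0,0],"hand": 40},{"delta_pos": [0,0,0],"delta_rot": [0,0,0],"hand": 40}]'

```text
t: 14.45
tcp_pos: [0.5488, 0.2024, 0.1501]
ee_rot: [-1.073, 1.284, 1.07]
ft_force: [0.7, -0.1, -1.1]
grip_width: 0.464
```

```bash
python3 st.py; python3 - <<'E'
from h import *
p,d=save("scene","pics/scene6.png")
cv2.imwrite("pics/place6.png",cv2.resize(p[90:270,210:400][:,:,::-1],None,fx=3,fy=3,interpolation=cv2.INTER_CUBIC))
E
```

```text
t 14.45 tcp [0.5488 0.2024 0.1501] F [ 0.7 -0.1 -1.1] w 0.46352895991263066 jaw 79.46 x [ 0.0062  0.0024 -1.    ] j [ 0.69  0.24 -0.26  0.   -1.06 -2.44]
crate [-0.04178109  0.08619925]
```

View pics/place6.png

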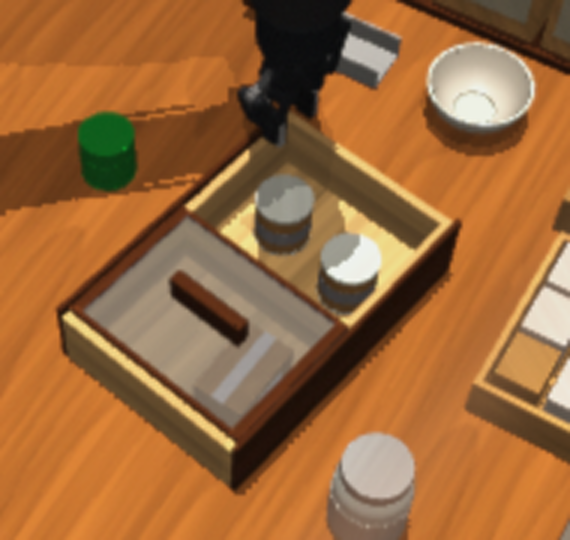

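The canister stands at crop (284,212) beside the shelved one at (350,270), and everything else is unmoved. Next, the cover handle.

Request:
carry_out --moves '[{"delta_pos": [1,-25,0],"delta_rot": [0,0,0],"hand": 45},{"delta_pos": [1,-32,0],"delta_rot": [0,0,0],"hand": 45},{"delta_pos": [2,-34,0],"delta_rot": [0,0,0],"hand": 45},{"delta_pos": [2,-34,0],"delta_rot": [0,0,0],"hand": 45},{"delta_pos": [2,-28,0],"delta_rot": [0,0,0],"hand": 45},{"delta_pos": [2,-14,0],"delta_rot": [0,0,0],"hand": 45},{"delta_pos": [0,0,0],"delta_rot": [0,0,0],"hand": 45},{"delta_pos": [0,0,0],"delta_rot": [0,0,0],"hand": 45}]'

```text
t: 15.17
tcp_pos: [0.5531, 0.0278, 0.1414]
ee_rot: [-1.074, 1.298, 1.078]
ft_force: [0.4, -0.2, 0.1]
grip_width: 0.528
```

```bash
python3 st.py
```

```text
t 15.1667 tcp [0.5531 0.0278 0.1414] F [ 0.4 -0.2  0.1] w 0.52777966211202 jaw 79.6 x [-0.0076 -0.0032 -1.    ] j [ 0.4   0.21 -0.33 -0.   -1.04 -2.16]
crate [-0.00540331 -0.08460211]
```

Request:
carry_out --moves '[{"delta_pos": [5,4,0],"delta_rot": [0.2,-0.4,0],"hand": 50},{"delta_pos": [0,0,-12],"delta_rot": [0,0,0],"hand": 50},{"delta_pos": [0,0,-14],"delta_rot": [0,0,0],"hand": 50},{"delta_pos": [0,0,-14],"delta_rot": [0,0,0],"hand": 50},{"delta_pos": [0,0,-10],"delta_rot": [0,0,0],"hand": 50},{"delta_pos": [0,0,0],"delta_rot": [0,0,0],"hand": 50},{"delta_pos": [0,0,0],"delta_rot": [0,0,0],"hand": 50},{"delta_pos": [0,0,0],"delta_rot": [0,0,0],"hand": 50}]'

```text
t: 15.83
tcp_pos: [0.5596, 0.0391, 0.0876]
ee_rot: [-1.078, 1.287, 1.079]
ft_force: [-0.6, -0.3, -0.4]
grip_width: 0.587
```

```bash
python3 st.py
```

```text
t 15.8333 tcp [0.5596 0.0391 0.0876] F [-0.6 -0.3 -0.4] w 0.5866926533889906 jaw 79.94 x [-5.e-04  5.e-04 -1.e+00] j [ 0.42  0.27 -0.38 -0.   -0.92 -2.16]
crate [-0.00108912 -0.07236568]
```

Now 7 mm in y to correct, then 37 mm down.

Request:
carry_out --moves '[{"delta_pos": [-1,-7,0],"delta_rot": [0,0,-0.5],"hand": 50},{"delta_pos": [0,0,-8],"delta_rot": [0,0,0],"hand": 50},{"delta_pos": [0,0,-10],"delta_rot": [0,0,0],"hand": 50},{"delta_pos": [0,0,-8],"delta_rot": [0,0,0],"hand": 50},{"delta_pos": [0,0,-5],"delta_rot": [0,0,0],"hand": 50},{"delta_pos": [0,0,-3],"delta_rot": [0,0,0],"hand": 50},{"delta_pos": [0,0,0],"delta_rot": [0,0,0],"hand": 50},{"delta_pos": [0,0,0],"delta_rot": [0,0,0],"hand": 50}]'

```text
t: 16.5
tcp_pos: [0.5596, 0.0317, 0.0518]
ee_rot: [-1.072, 1.288, 1.071]
ft_force: [-0.1, 1.0, 0.1]
grip_width: 0.584
```

```bash
python3 st.py
```

```text
t 16.5 tcp [0.5596 0.0317 0.0518] F [-0.1  1.   0.1] w 0.5838827534716285 jaw 79.39 x [ 0.0024  0.0014 -1.    ] j [ 0.41  0.31 -0.43 -0.   -0.83 -2.16]
crate [ 0.00019719 -0.07959385]
```

Request:
carry_out --moves '[{"delta_pos": [0,0,0],"delta_rot": [0,0,0],"hand": 20},{"delta_pos": [0,0,0],"delta_rot": [0,0,0],"hand": 5},{"delta_pos": [0,0,0],"delta_rot": [0,0,0],"hand": 5},{"delta_pos": [0,0,0],"delta_rot": [0,0,0],"hand": 5},{"delta_pos": [0,0,0],"delta_rot": [0,0,0],"hand": 5},{"delta_pos": [0,0,0],"delta_rot": [0,0,0],"hand": 5},{"delta_pos": [0,0,0],"delta_rot": [0,0,0],"hand": 5},{"delta_pos": [0,0,0],"delta_rot": [0,0,0],"hand": 5}]' --newtons 20

```text
t: 17.17
tcp_pos: [0.5598, 0.0318, 0.0521]
ee_rot: [-1.072, 1.288, 1.07]
ft_force: [0.6, -0.6, -1.8]
grip_width: 0.187
```

```bash
python3 st.py
```

```text
t 17.1667 tcp [0.5598 0.0318 0.0521] F [ 0.6 -0.6 -1.8] w 0.18721883238653456 jaw 79.38 x [ 0.0028  0.0015 -1.    ] j [ 0.41  0.31 -0.43 -0.   -0.83 -2.16]
crate [ 0.00044588 -0.07952516]
```

Gripped at 16 mm. Sliding along the crate's +y.

Request:
carry_out --moves '[{"delta_pos": [1,6,0],"delta_rot": [0,0,0],"hand": 5},{"delta_pos": [2.2,11.8,0],"delta_rot": [0,0,0],"hand": 5},{"delta_pos": [2.2,11.8,0],"delta_rot": [0,0,0],"hand": 5},{"delta_pos": [2.2,11.8,0],"delta_rot": [0,0,0],"hand": 5},{"delta_pos": [2.2,11.8,0],"delta_rot": [0,0,0],"hand": 5},{"delta_pos": [2.2,11.8,0],"delta_rot": [0,0,0],"hand": 5},{"delta_pos": [2.2,11.8,0],"delta_rot": [0,0,0],"hand": 5},{"delta_pos": [1,6,0],"delta_rot": [0,0,0],"hand": 5}]'

```text
t: 17.83
tcp_pos: [0.5768, 0.1212, 0.0521]
ee_rot: [-1.073, 1.289, 1.069]
ft_force: [3.4, -2.4, -2.9]
grip_width: 0.182
```

```bash
python3 st.py
```

```text
t 17.8333 tcp [0.5768 0.1212 0.0521] F [ 3.4 -2.4 -2.9] w 0.1817560003117818 jaw 79.36 x [ 0.0035  0.     -1.    ] j [ 0.54  0.35 -0.36  0.   -0.86 -2.3 ]
crate [0.00064363 0.01151575]
```

Request:
carry_out --moves '[{"delta_pos": [2,11,0],"delta_rot": [0,0,0],"hand": 5},{"delta_pos": [2,11,0],"delta_rot": [0,0,0],"hand": 5},{"delta_pos": [2,11,0],"delta_rot": [0,0,0],"hand": 5},{"delta_pos": [2,11,0],"delta_rot": [0,0,0],"hand": 5},{"delta_pos": [2,9,0],"delta_rot": [0,0,0],"hand": 5},{"delta_pos": [1,6,0],"delta_rot": [0,0,0],"hand": 5},{"delta_pos": [0.8,4,0],"delta_rot": [0,0,0],"hand": 5},{"delta_pos": [0,0,0],"delta_rot": [0,0,0],"hand": 5}]'

```text
t: 18.5
tcp_pos: [0.5904, 0.1932, 0.0521]
ee_rot: [-1.074, 1.287, 1.07]
ft_force: [2.1, -2.6, -1.9]
grip_width: 0.181
```

```bash
python3 st.py
```

```text
t 18.5 tcp [0.5904 0.1932 0.0521] F [ 2.1 -2.6 -1.9] w 0.18097370134392643 jaw 79.47 x [ 4.3e-03  1.0e-04 -1.0e+00] j [ 0.63  0.39 -0.29  0.   -0.88 -2.39]
crate [0.00082065 0.08481365]
```

Nearly at the end; small nudges to find the stop.

Request:
carry_out --moves '[{"delta_pos": [0.3,1.5,0],"delta_rot": [0,0,0],"hand": 5},{"delta_pos": [0.3,1.5,0],"delta_rot": [0,0,0],"hand": 5},{"delta_pos": [0.3,1.5,0],"delta_rot": [0,0,0],"hand": 5},{"delta_pos": [0,0,0],"delta_rot": [0,0,0],"hand": 5},{"delta_pos": [0,0,0],"delta_rot": [0,0,0],"hand": 5},{"delta_pos": [0,0,0],"delta_rot": [0,0,0],"hand": 5},{"delta_pos": [0,0,0],"delta_rot": [0,0,0],"hand": 5},{"delta_pos": [0,0,0],"delta_rot": [0,0,0],"hand": 5}]'

```text
t: 19.17
tcp_pos: [0.5902, 0.1928, 0.0521]
ee_rot: [-1.074, 1.292, 1.067]
ft_force: [1.4, -0.9, -2.6]
grip_width: 0.178
```

```bash
python3 st.py
```

```text
t 19.1667 tcp [0.5902 0.1928 0.0521] F [ 1.4 -0.9 -2.6] w 0.17819973809516532 jaw 79.3 x [ 0.0019 -0.0034 -1.    ] j [ 0.63  0.39 -0.29  0.   -0.89 -2.39]
crate [0.00071791 0.08435387]
```

It moved no further, so it's at the stop (0.084). Releasing, rising and backing off.

Request:
carry_out --moves '[{"delta_pos": [0,0,0],"delta_rot": [0,0,0],"hand": 25},{"delta_pos": [0,0,0],"delta_rot": [0,0,0],"hand": 45},{"delta_pos": [0,0,0],"delta_rot": [0,0,0],"hand": 45},{"delta_pos": [0,0,0],"delta_rot": [0,0,0],"hand": 45},{"delta_pos": [0,0,10],"delta_rot": [0,0,0],"hand": 45},{"delta_pos": [0,0,20],"delta_rot": [0,0,0],"hand": 45},{"delta_pos": [0,0,25],"delta_rot": [0,0,0],"hand": 45},{"delta_pos": [0,0,25],"delta_rot": [0,0,0],"hand": 45}]'

```text
t: 19.83
tcp_pos: [0.5852, 0.191, 0.131]
ee_rot: [-1.074, 1.305, 1.072]
ft_force: [0.4, -0.2, 0.5]
grip_width: 0.524
```

Request:
carry_out --moves '[{"delta_pos": [0,0,20],"delta_rot": [0,0,0],"hand": 45},{"delta_pos": [0,-25,15],"delta_rot": [0,0,0],"hand": 45},{"delta_pos": [0,-35,0],"delta_rot": [0,0,0],"hand": 45},{"delta_pos": [0,-35,0],"delta_rot": [0,0,0],"hand": 45},{"delta_pos": [0,-35,0],"delta_rot": [0,0,0],"hand": 45},{"delta_pos": [0,-35,0],"delta_rot": [0,0,0],"hand": 45},{"delta_pos": [0,-35,0],"delta_rot": [0,0,0],"hand": 45},{"delta_pos": [0,-20,0],"delta_rot": [0,0,0],"hand": 45}]'

```text
t: 20.5
tcp_pos: [0.5884, -0.0307, 0.1844]
ee_rot: [-1.086, 1.282, 1.072]
ft_force: [0.2, 0.6, -0.7]
grip_width: 0.523
```

```bash
python3 st.py; python3 - <<'E'
from h import *
p,d=save("top","pics/top7.png")
cv2.imwrite("pics/final7.png",cv2.resize(p[140:290,80:330][:,:,::-1],None,fx=3,fy=3,interpolation=cv2.INTER_CUBIC))
B=np.array([[.983,-.184],[.184,.983]])
P=np.array([px2w("top",x,y,depth=d[y,x]) for y in range(150,275) for x in range(160,315) if d[y,x]>0])
Q=P[(P[:,2]>.112)&(P[:,2]<.126)]; L=(Q[:,:2]-[.574,.110])@B.T; m=(abs(L)<.17).all(1); print(m.sum(),np.median(L[m],0),L[m].min(0),L[m].max(0))
E
```

```text
t 20.5 tcp [ 0.5884 -0.0307  0.1844] F [ 0.2  0.6 -0.7] w 0.5229266717246766 jaw 79.99 x [ 0.0093 -0.0034 -1.    ] j [ 0.28  0.22 -0.21  0.01 -1.13 -2.03]
crate [ 0.04008783 -0.13566885]
  return _methods._mean(a, axis=axis, dtype=dtype,
  ret = um.true_divide(
Traceback (most recent call last):
ValueError: zero-size array to reduction operation minimum which has no identity
```

View pics/final7.png

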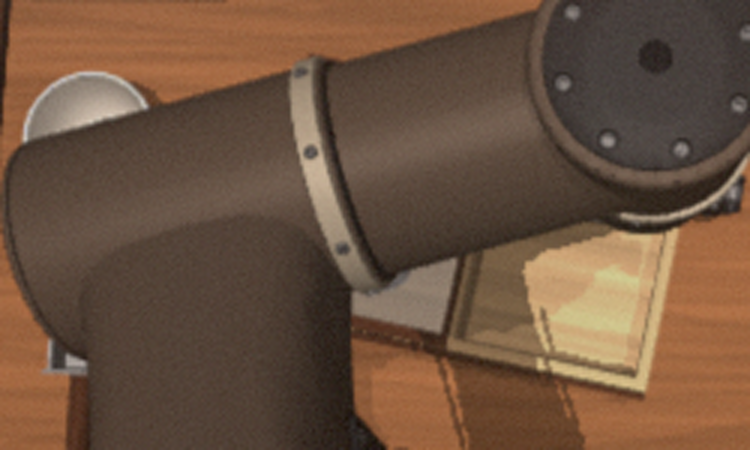

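The arm hides the crate from above, though the right bay is open and the cover is left of it. I'll check with the scene camera.

```bash
python3 - <<'E'
from h import *
p,d=save("scene","pics/scene8.png")
cv2.imwrite("pics/final8.png",cv2.resize(p[60:340,130:420][:,:,::-1],None,fx=2.1,fy=2.1,interpolation=cv2.INTER_CUBIC))
B=np.array([[.983,-.184],[.184,.983]])
P=np.array([px2w("scene",x,y,depth=d[y,x]) for y in range(110,260) for x in range(215,375) if d[y,x]>0])
Q=P[(P[:,2]>.112)&(P[:,2]<.126)]; L=(Q[:,:2]-[.574,.110])@B.T; m=(abs(L)<.13).all(1); L=L[m]; print(len(L),np.median(L,0) if len(L) else 0, L.min(0) if len(L) else 0, L.max(0) if len(L) else 0)
E
```

```text
152 [0.00230781 0.08163246] [-0.04282181  0.0721254 ] [0.04730532 0.0934683 ]
```

View pics/final8.png

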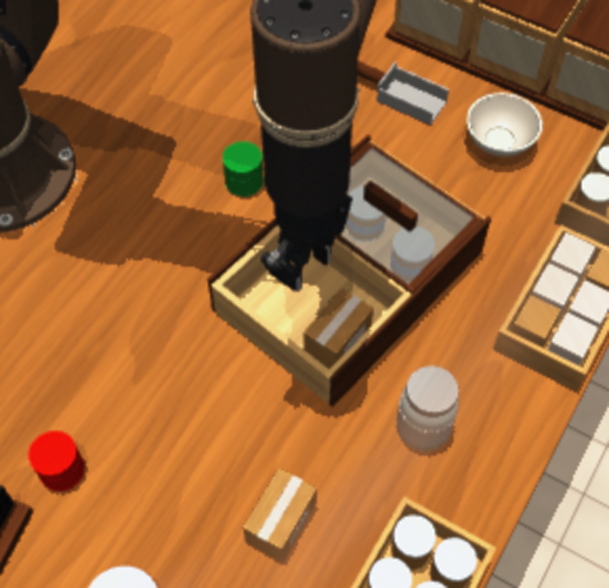

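The cover, with its handle at (390,203), is over the left bay, and both canisters stand upright under it at (365,212) and (412,250). The carton is in place, and the measured handle y of 0.082–0.083 puts the joint at about 0.166. The gripper is clear. Handing in.

```bash
python3 -c "
from cell import *
print(job_done())"
```

```text
the job is handed in; nothing more can be done
None
```

The loose canister now stands in the near half of the left bay, beside the shelved one, and the cover is slid fully over that bay. I handed the job in at about 20.5 s; no verdict was reported.

- **Placing:** I set the canister down slowly until the wrist force showed floor contact (Fz went from -1.9 to +2.5 N), then opened the fingers. The cover was already over the right bay, so the left bay was open.
- **Cover:** I gripped the handle and slid it until it would move no further. The camera then put the handle at crate y ≈ 0.082, a joint value of about 0.166 m against the 0.156 m required.
- **Last picture:** Both canisters stand upright under the cover. The carton and the other goods in view had not visibly moved, and the gripper was clear. The price block and flat tin were only partly in this last crop, so I did not check them at the end.

**What disagreed:** the TCP height reading was about 43 mm too low. My first grasp therefore closed above the lid without moving the canister. I measured the offset with the depth camera and corrected for it; the floor contact later came at the expected height. The final top-camera handle check failed because the arm blocked the view, so I used the scene camera instead.

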